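# Press a housing into its foam nest at the blister sealer

### The arm

A 6-joint arm with a two-finger parallel gripper is mounted at the origin on the work surface. World frame = base frame: x ahead of the robot, y to its left, z up, the work surface at z = 0. Lengths are in m, angles in rad, forces in N, time in s.
With the tool pointing down it reaches from about 0.25 to 0.775 m from the base axis. Payload 4 kg.
Tool frame: the origin (TCP) lies between the finger pads; the fingertips stand 22 mm ahead of it and the grasp point (between the pads) lies 3 mm ahead of it; z points along the fingers, y is the line along which they close (so a half turn about z gives the same grasp; the last joint's range is limited). The gripper opens to 85 mm and grips with 20 to 120 N. Pads are 22 mm wide; open, the fingers measure 114 mm over their backs; the gripper's body (76 mm by 85 mm) begins 54 mm behind the grasp point. The pads swing forward as they close: fully open they stand 13 mm farther back than shut.
Start: joints at [1.074, 0.087, 1.371, -0, 1.684, -0.103], TCP at [0.211, 0.508, 0.253] pointing down, gripper open.
Joint ranges: [-3.1, 3.1], [-0.76, 2.03], [0.27, 2.55], [-1.08, 4.22], [0.17, 2.65], [-2.57, 2.57]. Speed limits (rad/s): [2.79, 2.79, 3.14, 3.14, 3.14, 3.14].

### API

Orientations are given as a 3x3 rotation matrix whose columns are the frame's x, y, z axes.
In Python, from cell import manip, snapshot, camera_params, close_job gives the robot as it stands. Calls block until the motion is done:
- manip.move_to(position, orientation): joint-space move of the TCP to a pose.
- manip.line_to(position, v=0.15, rotation=None): straight line of the TCP; rotation=None keeps the orientation; v is the mean speed in m/s.
- manip.movej(angles): joint-space move.
- manip.gripper_to(opening, f_grip=None): finger opening in m; f_grip is the grip in N (None keeps the last); returns when the fingers have stopped.
- manip.pause(seconds).
- manip.solve_ik(position, orientation): joint angles nearest the present ones, or None.
- manip.state(): the state.
- snapshot(name): name is "scene" or "top"; returns (picture, depth): 480x640x3 uint8, blue, green, red; 480x640 float32, m along the optical axis (not along the pixel's ray), 0 where there is no reading.
- camera_params(name): a dict with "K" (3x3 intrinsics, pixels), "world_to_cam" (4x4, takes a point from world to camera coordinates). Camera axes: x right, y down, z forward; pixel columns grow to the right and rows downward; lengths in m; the calibration is good to about 2 mm. A picture is of the moment at which its call begins. camera_params takes no time and is no camera call.
A pose or a line that the arm cannot do raises manip.PlanningError and nothing moves.
- close_job(): hands the job in; it is judged then, once.
The state is a dict: "clock": time; "q": joint angles; "dq": joint speeds; "effort": joint torques, N m; "tool_pos": TCP position; "tcp_rot": TCP orientation; "contact_force": force on the tool from outside, world axes, zero at the start; "moment": the same for the moment, N m; "grip_width": finger opening in m; "gripper_force": force on a finger pad.
Only numpy, scipy, OpenCV 4.12 (cv2) and the standard library are available. Lean on these libraries where they do the work, as an engineer would, in place of code of your own. Each camera call takes 0.05 s, during which the arm holds its last target. There are 200 camera calls.

### The job

One foam nest on the sealing table still has an empty oblong cutout. Pick up the black housing that matches it (the oblong one of middle length, not the long one), set it upright and lengthwise into the cutout, press it down into the foam until it is fully home and the foam gives no more, and let go of it.

Things in the scene. Friction and masses are not known exactly. Their poses are not given: they have to be found in the camera images.
- housing: The housing to load: black plastic box, ribs and a small window on top, 92 mm long (x) by 40 wide (y) by 40 high (z), about 160 g, loose on the table, upright. Origin: centre of its underside. Either end may point either way in the cutout. Three other loose black housings, 40 mm high, do not belong: 122 x 40 mm, 62 x 62 mm, round 60 mm. At least 40 mm is clear beside its long sides.
- nest: The fixed nest to load: grey foam block in an aluminium frame, 165 mm (x) by 120 mm (y), foam top 45 mm above the table, with the empty oblong cutout in its middle, long way along x. Origin: centre of its underside, on the table. A second nest of the same size, with a round housing already seated, is not to be loaded.
- cutout (a point): Where the centre of the housing's underside is when fully home: 20 mm below the nest's foam top; x along the cutout, z up. Cutout 102 x 50 mm, mouth bevelled to 114 x 62 mm over the top 12 mm. Its floor, a foam pad, starts 10 mm above this point, sinks to it at about 20 mm/s when pressed with 10 to 15 N, and stays down; weight or a drop will not sink it. Home, 20 mm of housing stand out.
Things that resemble listed ones, but are neither listed nor needed, are in the scene too. What is shaped like the housing but red is not meant.

How it is judged:
At the end, for the whole second after the job is handed in: The 92 mm housing stands upright (within 8 degrees) in the oblong cutout, centred within 12 mm, lengthwise within 11 degrees either way round, pressed home with its underside less than 4 mm above the fully-home point, at rest and released (horizontal distance between housing and cutout below 0.012 m and z of housing in the frame of cutout below 0.004 m and angle between the x axis of housing and the x axis of cutout, either way round below 0.2 rad and angle between housing's own z axis and vertical below 0.15 rad and linear speed of housing below 0.02 m/s); the robot touches nothing.
It also fails if it takes over 35 s, if anything falls off the work surface, if the arm or the gripper's body presses on something with over 40 N, if the wrist force passes 120 N, or if a joint passes its speed limit or range.

## Working session

There is one attempt and no reset: what is moved stays moved. The work goes in short steps, each a Python script; the robot and the scene stay as the last script left them, time stands still between calls to the robot, and variables do not carry over. Pictures are saved under pics/ and viewed, at most 10 in all, crops included, and the job is handed in when it is done.

```bash
mkdir -p pics
python3 - <<'E'
from cell import *
import cv2,numpy as np
for n in("top","scene"):
    p,d=snapshot(n); cv2.imwrite(f"pics/{n}0.png",p); np.save(f"{n}0.npy",d)
    c=camera_params(n); T=np.linalg.inv(np.array(c["world_to_cam"])); print(n,np.array(c["K"]).round(1).tolist(),T.round(3).tolist(), (d==0).mean())
s=manip.state();print(s["clock"],s["tool_pos"],s["tcp_rot"])
E
```

```text
top [[611.8, 0.0, 319.5], [0.0, 611.8, 240.6], [0.0, 0.0, 1.0]] [[0.095, -0.976, 0.198, 0.241], [-0.995, -0.092, 0.024, -0.019], [-0.005, -0.199, -0.98, 1.236], [0.0, 0.0, 0.0, 1.0]] 0.003929036458333333
scene [[611.7, 0.0, 323.9], [0.0, 611.7, 223.2], [0.0, 0.0, 1.0]] [[0.827, 0.306, -0.471, 0.95], [0.562, -0.425, 0.71, -0.715], [0.017, -0.852, -0.523, 0.575], [0.0, 0.0, 0.0, 1.0]] 0.020592447916666666
0.1 [0.21083317 0.50752552 0.25223911] [[-9.23451416e-01  3.83714149e-01 -9.66878851e-04]
 [ 3.83715317e-01  9.23449649e-01 -1.81694582e-03]
 [ 1.95676119e-04 -2.04886741e-03 -9.99997882e-01]]
```

View pics/top0.png

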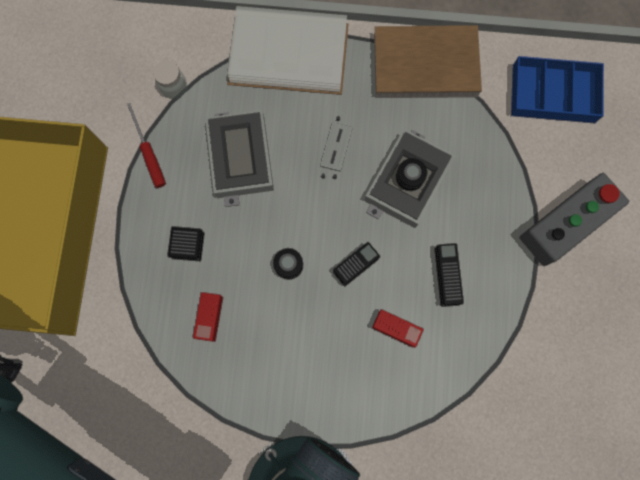

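View pics/scene0.png

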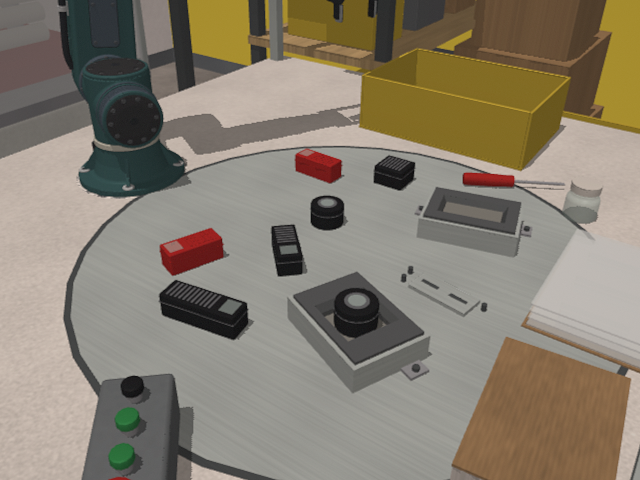

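```bash
cat > h.py <<'E'
from cell import *
import cv2,numpy as np
def cloud(n,d):
    c=camera_params(n);K=np.array(c["K"]);T=np.linalg.inv(np.array(c["world_to_cam"]))
    v,u=np.mgrid[:480,:640]
    P=np.stack([(u-K[0,2])/K[0,0]*d,(v-K[1,2])/K[1,1]*d,d],-1)
    return P@T[:3,:3].T+T[:3,3]
def ray(n,px,z):
    c=camera_params(n);K=np.array(c["K"]);T=np.linalg.inv(np.array(c["world_to_cam"]))
    px=np.atleast_2d(px).astype(float)
    r=np.c_[(px[:,0]-K[0,2])/K[0,0],(px[:,1]-K[1,2])/K[1,1],np.ones(len(px))]@T[:3,:3].T
    return T[:3,3]+r*((z-T[2,3])/r[:,2])[:,None]
def rect(xy):
    (c,s,a)=cv2.minAreaRect((np.asarray(xy)[:,:2]*1000).astype(np.float32))
    if s[0]<s[1]: s=s[::-1];a+=90
    return np.round(c,1),np.round(s,1),round((a+90)%180-90,1)
def blob(m,px):
    k,l=cv2.connectedComponents(m.astype(np.uint8)); return l==l[px[1],px[0]]
def cont(m):
    cs,_=cv2.findContours(m.astype(np.uint8),cv2.RETR_EXTERNAL,cv2.CHAIN_APPROX_NONE)
    return max(cs,key=cv2.contourArea)[:,0]
E
python3 - <<'E'
from h import *
for n,hp,npx,lp in(("top",(356,263),(240,152),(449,274)),("scene",(283,246),(478,212),(200,310))):
    im=cv2.imread(f"pics/{n}0.png");d=np.load(n+"0.npy");P=cloud(n,d)
    for p in (hp,lp):
        sub=P[p[1]-2:p[1]+3,p[0]-2:p[0]+3,2]
        print(n,"z",np.median(sub).round(4))
        m=blob((P[...,2]>.030)&(P[...,2]<.05),p) ; print(" depth",rect(P[m]),m.sum())
        print(" ray",rect(ray(n,cont(m),.04)))
    x,y=npx; print("pad z",np.median(P[y-4:y+5,x-4:x+5,2]))
    w=np.zeros(d.shape,bool);w[y-60:y+60,x-75:x+75]=1
    m=w&(P[...,2]>.037)&(P[...,2]<.06);k,l,st,_=cv2.connectedComponentsWithStats(m.astype(np.uint8))
    m=l==1+st[1:,4].argmax()
    print("nest z",np.median(P[m][:,2]),rect(P[m]),rect(ray(n,cont(m),.045)),m.sum())
    g=cv2.cvtColor(im,cv2.COLOR_BGR2GRAY); print("row gray",g[y,x-40:x+41:2].tolist())
    print("tablez",np.median(P[225:235,225:240,2]) if n=="top" else "")
top=cv2.imread("pics/top0.png");a=cv2.resize(top[100:220,190:290],None,fx=4,fy=4,interpolation=2);b=cv2.resize(top[203:323,306:406],None,fx=4,fy=4,interpolation=2)
cv2.imwrite("pics/crop.png",np.hstack([a,b]))
E
```

```text
top z 0.042
 depth (array([445.4, -66.5]), array([92.7, 40.8]), -45.9) 946
 ray (array([444.7, -66.5]), array([92.7, 41. ]), -45.7)
top z 0.0411
 depth (array([ 441.1, -252.6]), array([122.6,  41.9]), 9.4) 1292
 ray (array([ 440.3, -251.4]), array([122.9,  42.1]), 9.3)
pad z 0.03567625861255275
nest z 0.04448188944891973 (array([654.4, 195. ]), array([168.2, 120.4]), 13.8) (array([652.2, 194. ]), array([166.6, 119.8]), 13.5) 3530
row gray [121, 122, 121, 120, 98, 122, 78, 64, 64, 64, 63, 61, 52, 52, 86, 92, 91, 92, 91, 91, 92, 91, 92, 92, 90, 69, 43, 60, 65, 64, 65, 63, 78, 123, 105, 126, 126, 124, 123, 123, 122]
tablez 0.0015257164600080975
scene z 0.0407
 depth (array([447.4, -67.7]), array([93. , 40.1]), -46.3) 911
 ray (array([451.8, -73.2]), array([106.8,  40.4]), -45.9)
scene z 0.0366
 depth (array([ 442.3, -252.3]), array([123.5,  43.5]), 9.0) 1983
 ray (array([ 447.3, -256.9]), array([128. ,  48.4]), 9.5)
pad z 0.035124046529495634
nest z 0.04444925136090022 (array([654.8, 194. ]), array([165.1, 125.6]), 13.7) (array([657.6, 185.6]), array([163.5, 131.2]), 13.7) 2768
row gray [79, 79, 78, 81, 88, 101, 106, 109, 112, 112, 113, 112, 112, 112, 112, 112, 111, 113, 111, 112, 112, 112, 112, 113, 111, 112, 112, 111, 113, 113, 113, 111, 96, 64, 59, 79, 78, 79, 79, 79, 76]
tablez
```

View pics/crop.png

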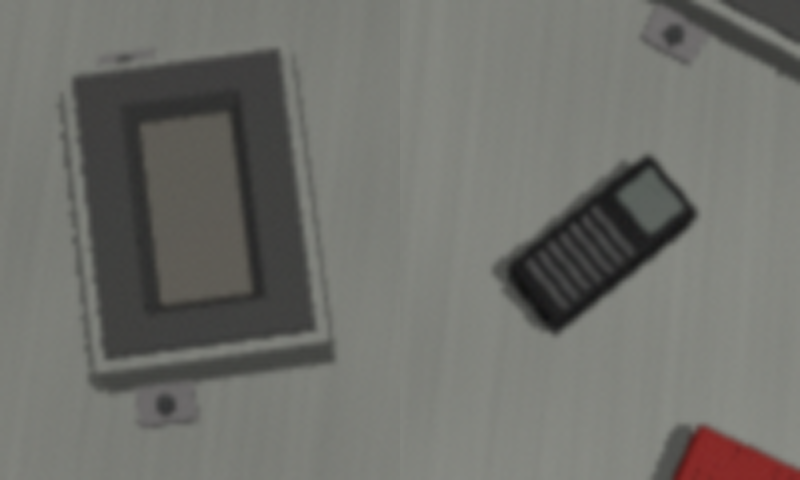

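Top view candidates for the housing:
- (356,263): black oblong, measures 92×41 mm. This is the target, confirmed by the crop (ribs and window).
- (449,274): black, 122 mm, too long.
- (207,316) and (398,328): red, not meant.
- (186,243): square. (288,263): round.

The nest with the empty oblong cutout is at (240,152). The one at (410,175) already holds a round housing. Next I check the pad centre, the bin height along the path and the IK.

```bash
cat >> h.py <<'E'
H=np.array([.4462,-.067]);HA=np.deg2rad(-46); N=np.array([.6535,.1945]);NA=np.deg2rad(13.6)
def R(a):
    c,s=np.cos(a),np.sin(a); return np.array([[c,s,0],[s,-c,0],[0,0,-1.]])
E
python3 - <<'E'
from h import *
im=cv2.imread("pics/top0.png");P=cloud("top",np.load("top0.npy"))
g=cv2.cvtColor(im,cv2.COLOR_BGR2GRAY)
w=np.zeros(g.shape,bool);w[115:190,222:258]=1
m=blob(w&(g>76),(240,152));print("pad",rect(ray("top",cont(m),.035)),m.sum())
m=blob(w&(P[...,2]<.041),(240,152));print("hole by depth",rect(P[m]),m.sum())
b=P[100:345,0:110];print("bin",np.percentile(b[...,2],[50,99]),b[b[...,2]>.05].min(0),b[b[...,2]>.05].max(0))
for k in(0,np.pi):
  for p,a,z in((H,HA,.15),(H,HA,.034),(N,NA,.18),(N,NA,.06)):
    q=manip.solve_ik([*p,z],R(a+k));print(k>0,None if q is None else np.round(q,2))
E
```

```text
pad (array([654.7, 195.3]), array([97.9, 45.8]), 13.5) 1001
hole by depth (array([656.4, 195.6]), array([113.1,  60.7]), 13.1) 1366
bin [0.00715758 0.13286132] [ 0.24091615 -0.01881698  0.0500055 ] [0.65113836 0.68522663 1.23635802]
False [-0.27 -0.09  1.75 -0.    1.48  2.1 ]
False [-0.27  0.03  1.89 -0.    1.22  2.1 ]
False [ 0.21  0.4   1.13 -0.    1.61  1.54]
False [ 0.21  0.48  1.27 -0.    1.39  1.54]
True [-0.27 -0.09  1.75 -0.    1.48 -1.04]
True [-0.27  0.03  1.89 -0.    1.22 -1.04]
True [ 0.21  0.4   1.13 -0.    1.61 -1.6 ]
True [ 0.21  0.48  1.27 -0.    1.39 -1.6 ]
```

```bash
sed -i 's/N=np.array(\[.6535,.1945\])/N=np.array([.6545,.195])/' h.py
python3 - <<'E'
from h import *
r=R(HA+np.pi)
manip.move_to([*H,.24],r)
manip.gripper_to(.07,40)
manip.line_to([*H,.09],v=.2)
manip.line_to([*H,.034],v=.08)
s=manip.state();print(s["clock"],s["tool_pos"],s["contact_force"])
manip.gripper_to(.03,40)
s=manip.state();print(s["grip_width"],s["gripper_force"],s["contact_force"])
manip.line_to([*H,.16],v=.15)
s=manip.state();print(s["clock"],s["grip_width"],s["gripper_force"],s["contact_force"])
manip.move_to([*N,.18],R(NA+np.pi))
s=manip.state();print(s["clock"],s["tool_pos"],s["grip_width"])
p,d=snapshot("scene");cv2.imwrite("pics/held.png",p);P=cloud("scene",d)
E
```

```text
4.3833 [ 0.44663578 -0.06711686  0.03442924] [ 0.53749516 -0.0468196  -0.15245502]
0.03942798343685526 42.51902103424072 [-0.15723789 -1.09019288  2.14848616]
5.75 0.03887876120238924 42.138081192970276 [-0.10242043 -0.17173912 -1.56354069]
7.0167 [0.6542939  0.1937065  0.17991472] 0.03941409251976622
```

View pics/held.png

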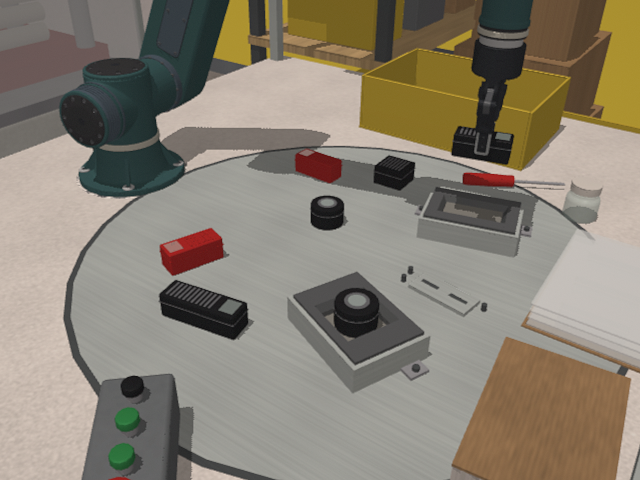

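The housing is held level at (483,145), about in the middle of its length, above the nest at (470,215). The wrist reads 1.56 N, which matches 160 g. Next: lower it until contact, release, then press with closed fingertips.

Run:
```python
from h import *
def fz(): return manip.state()["contact_force"][2]
f0=fz()
manip.line_to([*N,.09],v=.15)
z=.09
while z>.066:
    z-=.003; manip.line_to([*N,z],v=.04)
    f=fz()-f0
    if f>4: break
s=manip.state();print("contact z",z,s["tool_pos"],s["contact_force"]-np.r_[0,0,f0],s["clock"])
manip.gripper_to(.065)
manip.line_to([*N,.14],v=.15)
s=manip.state();print(s["clock"],s["contact_force"])
p,d=snapshot("top");cv2.imwrite("pics/t1.png",p)
p2,d2=snapshot("scene")
cv2.imwrite("pics/placed.png",np.hstack([cv2.resize(p[100:220,190:290],None,fx=4,fy=4),cv2.resize(p2[120:270,420:545],None,fx=3.2,fy=3.2)]))
P=cloud("scene",d2);w=np.zeros(d.shape,bool);w[150:250,415:530]=1
m=w&(P[...,2]>.058)&(P[...,2]<.09)&(np.hypot(P[...,0]-N[0],P[...,1]-N[1])<.07)
print(rect(P[m]),m.sum(),np.percentile(P[m][:,2],[10,50,90]))
```

```text
contact z 0.06599999999999998 [0.65492069 0.1950916  0.06767342] [-2.38559837 -0.29048233  6.13250074] 9.8167
10.825 [-0.76736465  0.67823977 -0.18258982]
(array([654.5, 192.7]), array([92.1, 44.9]), 13.3) 995 [0.0614139  0.07219586 0.07416166]
```

View pics/placed.png

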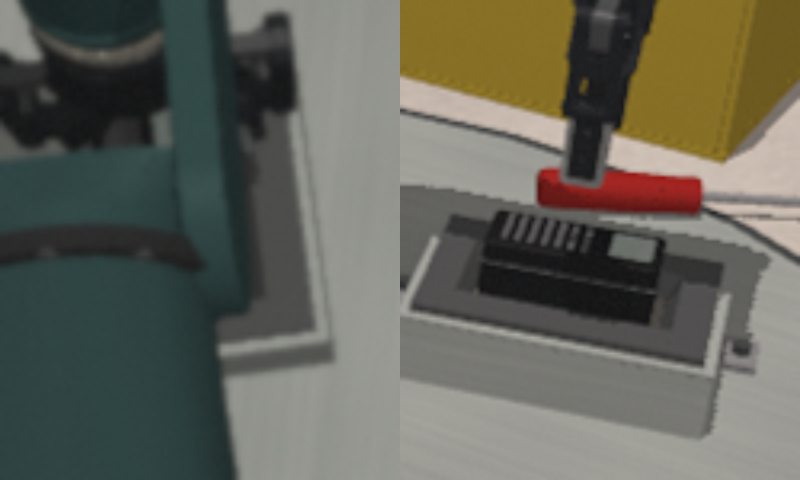

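The scene crop shows the housing upright, lengthwise and centred on the pad (crop about (570,265)), with its top at 74 mm. Now press it.

Run:
```python
from h import *
manip.gripper_to(0.0)
f0=manip.state()["contact_force"][2]
manip.line_to([*N,.105],v=.15)
z=.105;L=[]
while z>.08:
    z-=.002 ; manip.line_to([*N,z],v=.03); manip.pause(.05)
    s=manip.state();f=s["contact_force"][2]-f0;L.append((round(z,4),round(s["tool_pos"][2],4),round(f,1)))
    if f>22: break
manip.pause(.5);s=manip.state();print(L,s["tool_pos"],s["contact_force"]-np.r_[0,0,f0],s["clock"])
manip.line_to([*N,.2],v=.2)
p2,d2=snapshot("scene")
cv2.imwrite("pics/pressed.png",cv2.resize(p2[120:270,420:545],None,fx=4,fy=4))
P=cloud("scene",d2);w=np.zeros(d2.shape,bool);w[150:250,415:530]=1
m=w&(P[...,2]>.056)&(P[...,2]<.09)&(np.hypot(P[...,0]-N[0],P[...,1]-N[1])<.07)
print(rect(P[m]),m.sum(),np.percentile(P[m][:,2],[10,50,90]),manip.state()["clock"])
```

```text
[(0.103, np.float64(0.1042), np.float64(-0.5)), (0.101, np.float64(0.101), np.float64(-0.2)), (0.099, np.float64(0.0988), np.float64(-1.5)), (0.097, np.float64(0.0968), np.float64(-0.6)), (0.095, np.float64(0.0949), np.float64(-0.7)), (0.093, np.float64(0.0941), np.float64(5.2)), (0.091, np.float64(0.0925), np.float64(5.4)), (0.089, np.float64(0.0906), np.float64(5.4)), (0.087, np.float64(0.0885), np.float64(6.0)), (0.085, np.float64(0.0871), np.float64(7.5)), (0.083, np.float64(0.087), np.float64(13.2)), (0.081, np.float64(0.0869), np.float64(18.4)), (0.079, np.float64(0.0869), np.float64(23.8))] [0.65492907 0.19511357 0.08686169] [-12.07289957  -1.78689058  24.85569789] 16.3417
(array([654. , 193.1]), array([92.2, 43.9]), 13.9) 823 [0.05878215 0.0646938  0.0663376 ] 17.15
```

View pics/pressed.png

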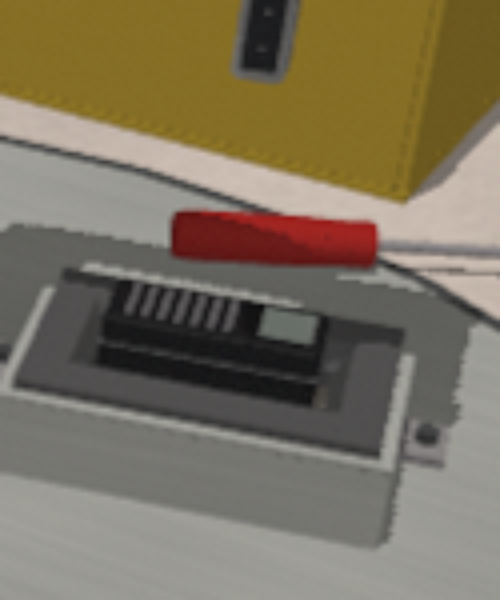

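The housing is home: the tip stopped at 64.9 mm while the force rose to 24 N, and the top measures 65 mm. It sits level and centred at crop (215,340), and the gripper is clear of it.

```bash
python3 -c "
from cell import *
print(close_job())"
```

```text
the job is handed in; nothing more can be done
None
```

The 92 mm housing is pressed fully home in the oblong cutout, upright, centred and released with the arm clear; I handed the job in at about 17 s of the 35 s limit, and no verdict was returned.

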